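# Clip an exhaust tube into the weld carriage and index it under the torch

## Task

Take the bright tube with the brass bands from the blue rack and, with the carriage still at the loading end, press it straight down and centred lengthways past the red sprung jaw until it snaps fully home in the fork clip. Then slide the carriage (it has a black knob) along the rail until it sits in the detent under the torch, and let go. Leave the other tubes and everything else on the bench where they are.

Things in the scene. Friction and masses are not known exactly. Their poses are not given: they have to be found in the camera images.
- bright_tube_center (a point): the bright silvery tube with a brass band near each end, the work piece: 28 mm diameter, 170 mm long, standing free in the middle of its length for about 75 mm (the rack's ribs touch it 45 mm either side of the middle); the point is its centre (on the axis, half-way along), its y axis runs along the tube; about 170 g
- black_tube_center (a point): dark steel tube without bands, to be left on the rack: 28 mm diameter, 170 mm long, standing free in the middle of its length for about 75 mm (the rack's ribs touch it 45 mm either side of the middle); the point is its centre (on the axis, half-way along), its y axis runs along the tube; about 170 g
- copper_tube_center (a point): copper-coloured tube without bands, to be left on the rack: 28 mm diameter, 170 mm long, standing free in the middle of its length for about 75 mm (the rack's ribs touch it 45 mm either side of the middle); the point is its centre (on the axis, half-way along), its y axis runs along the tube; about 170 g
- rack: fixed blue rack, 190 (x) by 120 (y) by 62 mm; three V places 60 mm apart along x, the tubes lie along y with their axes 62 mm above the bench; base plate 8 mm thick. Which tube lies where varies. Origin under its centre
- rail: fixed rail jig: grey base 90 (x) by 450 mm (y -165 to +285), two rods along y; the carriage slides to +y, the weld end, where a torch hangs from a 240 mm post (y 268). Torch tip at x 0, y 228, 156 mm high, over where the tube's end arrives. Yellow block at x 72, y 130, 42 mm high: sprung detent roller. Origin on the bench under clip_seat at carriage value 0
- carriage (a joint): position of the carriage along the rail's +y, m: 0 to 0.15 (end stops). It starts from 0 to 0.045 (the loading end); about 1.5 N of friction. The weld station's detent is at 0.130: within about 4 mm the sprung roller pulls the carriage in and holds it; riding over the roller takes about 7 N
- clip_seat (a point): on the carriage: where the tube's centre is when fully home in the fork clip; 95 mm above the bench, 50 above the deck. y along tube and rail (to the weld end), z up. Two 16 mm wide forks 50 mm either side along y, free between (hinge rod at x +28, 42 mm below). Each: flat seat 14 mm below, slick green prong at -x (face at x -14.7; flared to 27 mm above), red jaw at +x
- jaw (a joint): opening of the red sprung jaw (one part with two noses, hinged about y at the deck), rad: 0 closed. Each slick nose overhangs the seat by 5 mm, 13 mm above the tube's axis, under a steep ramp that flares to 35 mm above it; a tube pushed straight down (about 8 to 14 N, first touch about 28 mm above home) spreads them to about 0.1 and they snap back over it; under 0.02 with the tube home
- knob_grip (a point): on the carriage: the black upright round knob to move it by, 22 mm diameter, 34 mm high, its top 125 mm above the bench; the point is on its axis 108 mm above the bench, 125 mm behind clip_seat (-y, away from the weld end). Same axes as clip_seat
- weld_station (a point): fixed point on the rail jig where clip_seat lies when the carriage sits in the weld station's detent (carriage value 0.130); same axes as clip_seat
- hammer: hammer 260 mm long lying on the bench, bystander; origin under its middle
- wrench: wrench, 170 mm, lying on the bench, bystander; origin under its middle
- spray_can: red spray can, 52 mm diameter, 140 mm tall, standing between rack, rail and robot, bystander; origin under its centre
- offcut: steel pipe offcut standing as a ring, 60 mm diameter, 40 mm high, bystander; origin under its centre
- grinding_disc: grinding disc, 115 mm diameter, 6 mm thick, lying flat, bystander; origin under its centre
- magnet_square: yellow L-shaped magnetic square, 90 by 16 mm, 90 mm high, standing, bystander; origin under its centre

How it is judged:
By the outcome, as a careful person would: the job done as asked, in the order asked, and still so for the second after the job is handed in, with the robot touching nothing.
It also fails if it takes over 50 s, if anything falls off the work surface, if the arm or the gripper's body presses on something with over 40 N, if the wrist force passes 120 N, or if a joint passes its speed limit or range.

## Robot

A 6-joint arm with a two-finger parallel gripper is mounted at the origin on the work surface. World frame = base frame: x ahead of the robot, y to its left, z up, the work surface at z = 0. Lengths are in m, angles in degrees, forces in N, time in s.
With the tool pointing down it reaches from about 0.4 to 0.825 m from the base axis. Payload 7 kg.
Tool frame: the origin (TCP) lies between the finger pads; the fingertips stand ctrl.tip_extent ahead of it and the grasp point (between the pads) lies 2 mm behind it (ctrl.tip_extent is the distance from the TCP to the fingertips, in m); z points along the fingers, y is the direction in which the jaws open and shut (so a half turn about z gives the same grasp; the last joint's range is limited). The gripper opens to 88 mm and grips with 3 to 60 N. Pads are 19 mm wide; open, the fingers measure 130 mm over their backs; the gripper's body (78 mm by 193 mm) begins 47 mm behind the grasp point.
Start: joints at [-52.191, 20.546, 0.682, 0, -70.136, -16.507], TCP at [0.245, -0.629, 0.244] pointing down, gripper open.
Joint ranges: [-176.03, 176.03], [-82.01, 121.73], [-58.28, 71.71], [-173.87, 95.51], [-174.79, -0.11], [-173.66, 173.66]. Speed limits (degrees/s): [136.94, 136.94, 172.46, 180, 180, 180].

## Interface

Orientations are given as [roll, pitch, yaw] about the fixed x, y, z axes, in that order (R = Rz(yaw) Ry(pitch) Rx(roll)).
In Python, from plant import ctrl gives the robot as it stands.
- The arm moves only by the shell command python3 -m handwheel 'ROWS' [OPENING]. ROWS is JSON, a list of rows, each a list of 6 numbers: the shift along the tool's x, y, z in m, then the turn, a rotation vector about the tool's x, y, z in rad. In form: [[dx, dy, dz, ax, ay, az], ...]. A call has 1 to 8 rows; each row is the pose to reach, as a shift and turn from the pose commanded when the call began, along the tool's axes at that moment; what a row does not reach only later rows make up. A row lasts 1/8 s, in which the tool goes at most 62.5 mm and 10.7 degrees, less where a joint would pass 70% of its speed; a pose out of reach is approached as far as the arm can. A call with a gripper value outside its range is refused whole. OPENING is the closure, from -1 (fully open) to 1 (shut), so that 0 is half open, set as the call begins (- or left out, the last holds). The fingers move at their own pace and stop on an object; the grip force is fixed at half the most. Time passes only in rows, so rows that repeat a pose let the fingers close. It gives the time, the measured TCP pose, the force and the opening at its end, in the units of the state.
- ctrl.get_obs(): the state, without advancing time (a new reading comes with each control period).
- ctrl.snapshot(name): name is "scene" or "top" or "wrist"; returns a dict with "img" (384x512x3 uint8, blue, green, red), "fx", "fy", "cx", "cy" (pixels), "R" (3x3) and "t" (3): a world point X has camera coordinates R X + t. Camera axes: x right, y down, z forward; pixel columns grow to the right and rows downward; lengths in m; the calibration is good to about 2 mm. A picture is of the moment at which its call begins. There is no depth.
- ctrl.close_job(): hands the job in, once; it reports no verdict.
The state is a dict: "clock": time; "joint_pos": joint angles; "qvel": joint speeds; "tau": joint torques, N m; "tool_pos": TCP position; "orientation": TCP orientation; "force": force on the tool from outside, world axes, zero at the start; "moment": the same for the moment, N m; "opening": finger opening in m.
Only numpy, scipy, OpenCV 4.12 (cv2) and the standard library are available. Lean on these libraries where they do the work, as an engineer would, in place of code of your own. Each camera call takes 0.05 s, during which the arm holds its last target.

## Working session

There is one attempt and no reset: what is moved stays moved. The work goes in short steps, Python scripts to look and compute and a shell command to move; the robot and the scene stay as the last step left them, time stands still between calls to the robot, and variables do not carry over. Pictures are saved under pics/ and viewed, and the job is handed in when it is done.

```bash
ls; mkdir -p pics
python3 - <<'E'
from plant import ctrl
import cv2
print(ctrl.get_obs(), ctrl.tip_extent)
for n in("scene","top","wrist"):
    s=ctrl.snapshot(n); cv2.imwrite(f"pics/{n}0.png",s["img"]); print(n,s["fx"],s["cx"],s["cy"],s["R"],s["t"])
E
```

```text
pics
{'clock': 0.0, 'joint_pos': array([-5.21902792e+01,  2.05903134e+01,  6.31521003e-01, -1.87557876e-02,
       -7.01332635e+01, -1.65064515e+01]), 'qvel': array([ 0.00964349, -0.05563998, -0.10308109, -0.03274376,  0.05787446,
        0.01449506]), 'tau': array([-3.02793469e-04, -5.82718313e+01,  2.93053383e+01,  6.99729905e+00,
        6.70801266e-03, -1.37453117e-04]), 'tool_pos': array([ 0.24502606, -0.62846018,  0.24262248]), 'orientation': array([ 1.79906728e+02, -9.25276031e-03, -1.58703111e+02]), 'force': array([-0.14932155, -0.01025939,  0.38054215]), 'moment': array([ 0.00771985,  0.06127608, -0.00563731]), 'opening': 0.08763532752465682} 0.017
scene 490.5398431367492 249.81474194795254 190.2831182739325 [[-0.83622497  0.54811509 -0.01725219]
 [ 0.3852441   0.5647718  -0.72980806]
 [-0.39027526 -0.61693003 -0.68343439]] [ 0.52093007 -0.08498888  1.595334  ]
top 349.8448332739033 252.34356191323408 190.6832022759586 [[ 0.09804237 -0.99517127 -0.00467307]
 [-0.9700468  -0.09451636 -0.22377635]
 [ 0.22225411  0.02647266 -0.97462932]] [-0.13432406  0.56197082  0.85236013]
wrist 309.50996919365696 261.4335722538968 187.5678111037764 [[-0.36297322  0.93179575  0.00266741]
 [ 0.90316501  0.35111326  0.24700698]
 [ 0.22922349  0.09206603 -0.96901003]] [ 0.67357973 -0.03097364  0.38941031]
```

View pics/scene0.png

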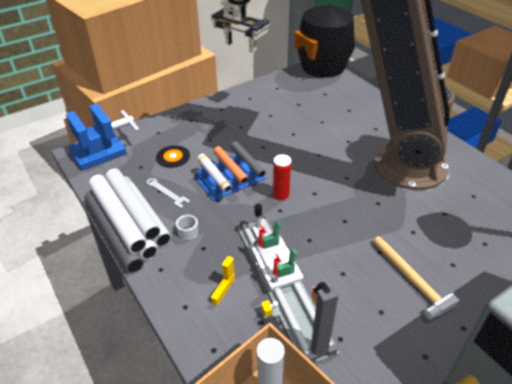

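View pics/top0.png

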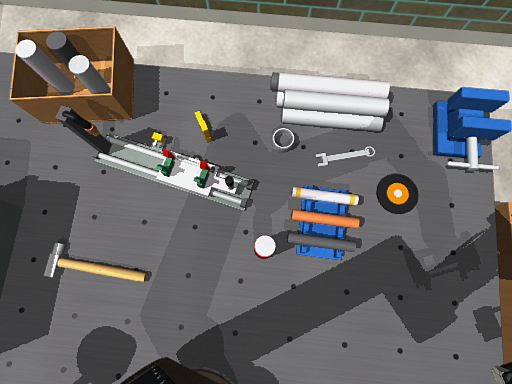

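View pics/wrist0.png

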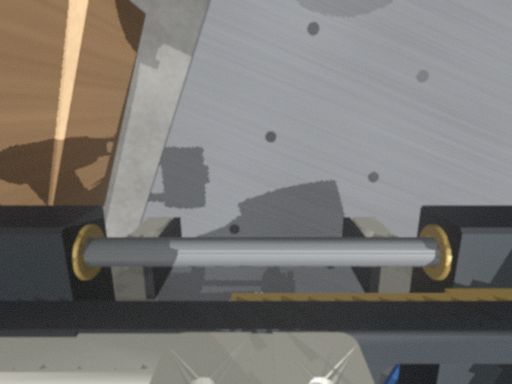

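Run:
```python
import cv2
t=cv2.imread("pics/top0.png"); s=cv2.imread("pics/scene0.png")
cv2.imwrite("pics/ta.png",cv2.resize(t[170:270,250:400],None,fx=5,fy=5,interpolation=cv2.INTER_CUBIC))
cv2.imwrite("pics/tb.png",cv2.resize(t[100:220,50:270],None,fx=3.6,fy=3.6,interpolation=cv2.INTER_CUBIC))
cv2.imwrite("pics/sa.png",cv2.resize(s[130:220,180:300],None,fx=6,fy=6,interpolation=cv2.INTER_CUBIC))
cv2.imwrite("pics/sb.png",cv2.resize(s[190:360,200:360],None,fx=3.5,fy=3.5,interpolation=cv2.INTER_CUBIC))
```

```text
(no output)
```

View pics/ta.png

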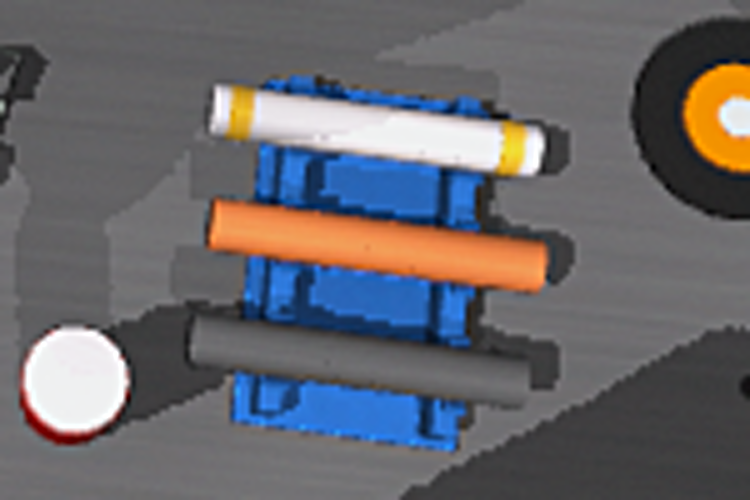

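View pics/tb.png

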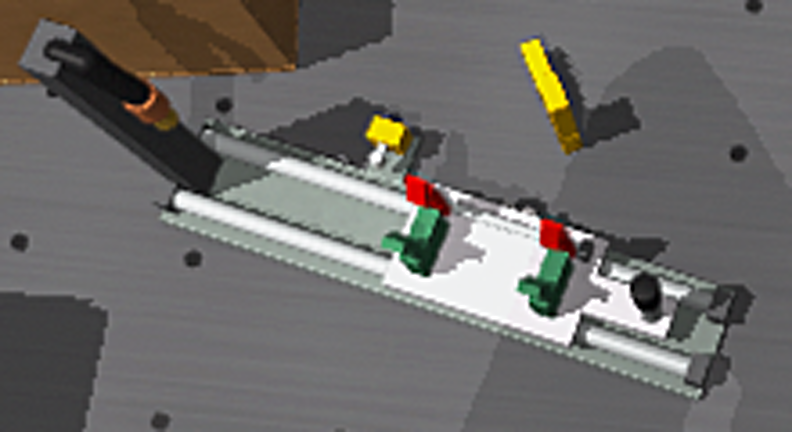

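View pics/sa.png

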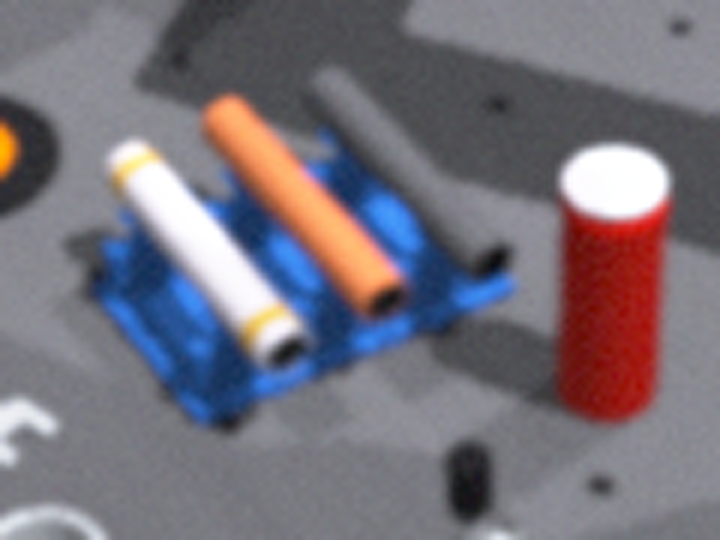

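View pics/sb.png

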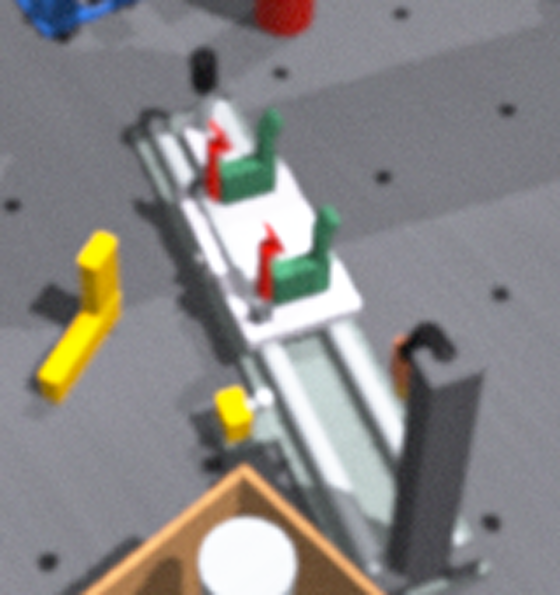

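```bash
cat > h.py <<'E'
import numpy as np, cv2
from scipy.spatial.transform import Rotation as Ro
def cam(s): return dict(K=np.array([[s["fx"],0,s["cx"]],[0,s["fy"],s["cy"]],[0,0,1]]),R=np.array(s["R"]),t=np.array(s["t"]))
def bp(c,uv,z):
    d=c["R"].T@np.linalg.solve(c["K"],[uv[0],uv[1],1]); o=-c["R"].T@c["t"]
    return o+d*(z-o[2])/d[2]
def pj(c,X):
    p=c["K"]@(c["R"]@np.asarray(X,float)+c["t"]); return p[:2]/p[2]
def tr(cs,uvs):
    A=[];b=[]
    for c,uv in zip(cs,uvs):
        P=c["K"]@np.c_[c["R"],c["t"]]
        for i in(0,1):
            r=uv[i]*P[2]-P[i]; n=np.linalg.norm(r[:3]); A.append(r[:3]/n); b.append(-r[3]/n)
    x=np.linalg.lstsq(np.array(A),np.array(b),rcond=None); return x[0],np.sqrt(x[1])
E
cat > m1.py <<'E'
from h import *
from plant import ctrl
T=cam(ctrl.snapshot("top"));S=cam(ctrl.snapshot("scene"))
ta=lambda u,v:(250+(u+.5)/5-.5,170+(v+.5)/5-.5)
tb=lambda u,v:(50+(u+.5)/3.6-.5,100+(v+.5)/3.6-.5)
sa=lambda u,v:(180+(u+.5)/6-.5,130+(v+.5)/6-.5)
sb=lambda u,v:(200+(u+.5)/3.5-.5,190+(v+.5)/3.5-.5)
for n,a,b in(("bright",(213,109),(545,150)),("copper",(209,226),(547,266)),("black",(191,340),(529,382))):
    A=bp(T,ta(*a),.062);B=bp(T,ta(*b),.062); d=A-B; print(n,A.round(4),B.round(4),((A+B)/2).round(4),np.linalg.norm(d),np.degrees(np.arctan2(d[1],d[0])))
print("knobtop",bp(T,tb(646,280),.125),bp(S,sb(204,52),.125))
# rods left end / right: base corners
for n,p in(("baseL",(165,215)),("baseR",(700,395)),("farL",(210,122)),("farR",(745,285))): print(n,bp(T,tb(*p),.01))
print("yellow",bp(T,tb(387,128),.042))
for n,p in(("jaw1",(408,178)),("jaw2",(543,224))):print(n,bp(T,tb(*p),.130))
for n,p in(("pr1",(385,243)),("pr2",(520,288))):print(n,bp(T,tb(*p),.122))
E
python3 m1.py
```

```text
bright [ 0.5809 -0.1829  0.062 ] [ 0.5758 -0.3564  0.062 ] [ 0.5784 -0.2697  0.062 ] 0.17356582645787583 88.32167519108961
copper [ 0.519  -0.1854  0.062 ] [ 0.5151 -0.3593  0.062 ] [ 0.5171 -0.2723  0.062 ] 0.17395618670520932 88.74479621269438
black [ 0.4597 -0.1806  0.062 ] [ 0.4553 -0.352   0.062 ] [ 0.4575 -0.2663  0.062 ] 0.17153210662741233 88.52840078914987
knobtop [ 0.58609946 -0.02034781  0.125     ] [ 0.58241728 -0.01885418  0.125     ]
baseL [0.63216106 0.37469587 0.01      ]
baseR [ 0.53009515 -0.06004969  0.01      ]
farL [0.71267535 0.35416974 0.01      ]
farR [ 0.61961659 -0.08588988  0.01      ]
yellow [0.70935664 0.20116776 0.042     ]
jaw1 [0.64149185 0.15151674 0.13      ]
jaw2 [0.61747715 0.05402134 0.13      ]
pr1 [0.59571799 0.16247719 0.122     ]
pr2 [0.57289412 0.06522387 0.122     ]
```

```bash
cat >> h.py <<'E'
def row(o,p,yaw):
    R0=Ro.from_euler("xyz",o["orientation"],degrees=True); R1=Ro.from_euler("xyz",[180,0,yaw],degrees=True)
    d=R0.inv().apply(np.asarray(p)-o["tool_pos"]); w=(R0.inv()*R1).as_rotvec()
    print("row",[round(float(v),4) for v in np.r_[d,w]], "yaw now",o["orientation"].round(2),"pos",o["tool_pos"].round(4),"F",np.round(o["force"],1),"op",round(o["opening"],4),"t",round(o["clock"],2))
E
python3 - <<'E'
from h import *
from plant import ctrl
s=ctrl.snapshot("wrist"); c=cam(s); o=ctrl.get_obs()
R0=Ro.from_euler("xyz",o["orientation"],degrees=True)
print("cam in tool",R0.inv().apply(-c["R"].T@c["t"]-o["tool_pos"]), "fwd",R0.inv().apply(c["R"][2]))
row(o,[.578,-.270,.20],-91.6)
E
```

```text
cam in tool [ 0.06640033  0.00024657 -0.14034994] fwd [-0.24711266  0.00130675  0.96898587]
row [-0.4404, 0.2133, 0.0433, 0.0005, 0.0003, -1.1711] yaw now [ 179.97   -0.   -158.7 ] pos [ 0.2452 -0.6288  0.2432] F [-1.1  0.5  0.4] op 0.0878 t 0.3
```

```bash
python3 -m handwheel '[[-0.055,0.027,0.005,0,0,-0.15],[-0.11,0.053,0.011,0,0,-0.3],[-0.165,0.08,0.016,0,0,-0.45],[-0.22,0.107,0.022,0,0,-0.6],[-0.275,0.133,0.027,0,0,-0.75],[-0.33,0.16,0.033,0,0,-0.9],[-0.385,0.187,0.038,0,0,-1.05],[-0.44,0.213,0.043,0,0,-1.171]]' 0.02
cat > look.py <<'E'
import sys
from h import *
from plant import ctrl
s=ctrl.snapshot("wrist"); n=sys.argv[1]
import pickle; pickle.dump((cam(s),s["img"]),open(n+".pkl","wb"))
cv2.imwrite(f"pics/{n}.png",cv2.resize(s["img"],None,fx=1.5,fy=1.5,interpolation=cv2.INTER_CUBIC))
row(ctrl.get_obs(),[float(v) for v in sys.argv[2:5]],float(sys.argv[5]))
E
python3 -m handwheel '[[0,0,0,0,0,0]]'; python3 look.py w1 .578 -.27 .2 -91.6
```

```text
clock: 1.3
tool_pos: [0.5789, -0.2689, 0.2006]
orientation: [-180.0, -0.0, -91.3]
force: [1.1, -1.3, 0.3]
opening: 0.0426
clock: 1.42
tool_pos: [0.5802, -0.2674, 0.1997]
orientation: [180.0, 0.0, -91.3]
force: [-0.3, 0.7, 0.0]
opening: 0.0425
row [0.0013, 0.0008, -0.0001, 0.0009, 0.0002, 0.0031] yaw now [ 1.7995e+02  1.0000e-02 -9.1420e+01] pos [ 0.5789 -0.2687  0.1999] F [ 0.1 -1.1  0.6] op 0.043 t 1.48
```

View pics/w1.png

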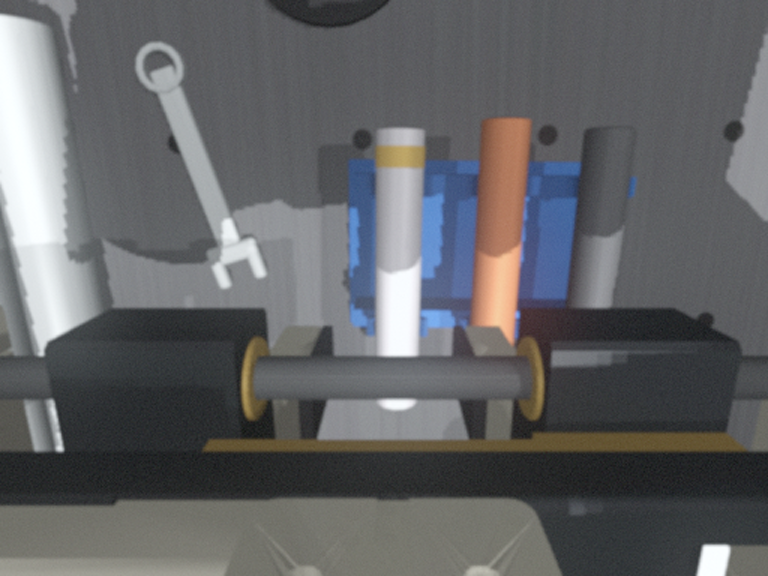

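Run:
```python
from h import *
import pickle
c,im=pickle.load(open("w1.pkl","rb"))
q=lambda u,v:((u+.5)/1.5-.5,(v+.5)/1.5-.5)
for a in((376,131),(425,131),(400,129),(378,325),(421,325),(397,409)): print(a,bp(c,q(*a),.062).round(4), bp(c,q(*a),.076).round(4))
```

```text
(376, 131) [ 0.5871 -0.351   0.062 ] [ 0.5867 -0.3502  0.076 ]
(425, 131) [ 0.5592 -0.3504  0.062 ] [ 0.5601 -0.3496  0.076 ]
(400, 129) [ 0.5734 -0.3518  0.062 ] [ 0.5737 -0.3509  0.076 ]
(378, 325) [ 0.5895 -0.2339  0.062 ] [ 0.5889 -0.2389  0.076 ]
(421, 325) [ 0.5623 -0.2333  0.062 ] [ 0.5631 -0.2383  0.076 ]
(397, 409) [ 0.5786 -0.1745  0.062 ] [ 0.5786 -0.1825  0.076 ]
```

```bash
python3 -m handwheel '[[0.0,0.002,0.05,0,0,0],[0,0.002,0.09,0,0,0],[0,0.002,0.09,0,0,0],[0,0.002,0.09,0,0,0]]'; python3 look.py w2 .576 -.268 .06 -91.4
```

```text
clock: 1.98
tool_pos: [0.5764, -0.2715, 0.1123]
orientation: [-179.9, -0.1, -91.6]
force: [0.4, -0.9, 0.8]
opening: 0.0425
row [-0.0034, 0.0011, 0.0528, -0.003, -0.0009, -0.004] yaw now [-1.7983e+02 -5.0000e-02 -9.1630e+01] pos [ 0.5768 -0.2714  0.1128] F [-0.1 -0.2  0.3] op 0.0426 t 2.02
```

View pics/w2.png

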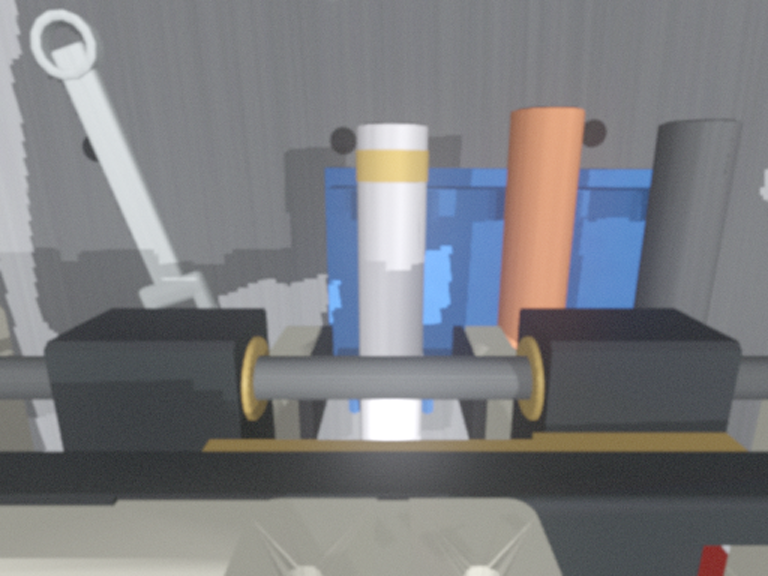

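```bash
python3 -m handwheel '[[-0.003,0,0.025,0,0,0],[-0.003,0,0.04,0,0,0],[-0.003,0,0.0525,0,0,0],[-0.003,0,0.0525,0,0,0],[-0.003,0,0.0525,0,0,0]]'; python3 -m handwheel '[[0,0,0,0,0,0],[0,0,0,0,0,0],[0,0,0,0,0,0],[0,0,0,0,0,0]]' 1;  python3 look.py w3 .576 -.268 .06 -91.4
```

```text
clock: 2.65
tool_pos: [0.5763, -0.2677, 0.0586]
orientation: [-180.0, -0.0, -91.6]
force: [1.5, 0.4, 0.2]
opening: 0.0429
clock: 3.15
tool_pos: [0.577, -0.2676, 0.0587]
orientation: [-179.9, -0.0, -91.6]
force: [3.5, 0.2, 1.8]
opening: 0.027
row [0.0004, 0.0009, -0.0013, -0.0021, -0.0005, -0.0032] yaw now [-1.7988e+02 -3.0000e-02 -9.1580e+01] pos [ 0.577  -0.2677  0.0587] F [2.8 0.3 1.9] op 0.0273 t 3.2
```

View pics/w3.png

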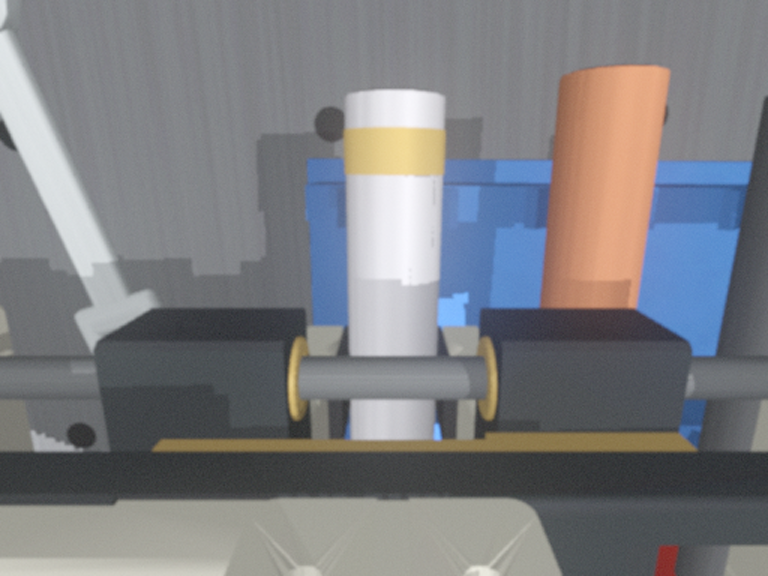

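```bash
python3 - <<'E'
from h import *
import pickle
from plant import ctrl
c,im=pickle.load(open("w3.pkl","rb"));o=ctrl.get_obs()
q=lambda u,v:((u+.5)/1.5-.5,(v+.5)/1.5-.5)
R0=Ro.from_euler("xyz",o["orientation"],degrees=True)
for z in(.074,.076): print(R0.inv().apply(bp(c,q(395,92),z)-o["tool_pos"]))
E
python3 -m handwheel '[[0,0,-0.02,0,0,0],[0,0,-0.07,0,0,0],[0,0,-0.13,0,0,0],[0,0,-0.142,0,0,0],[0,0,-0.142,0,0,0]]'; python3 look.py w4 .6135 .102 .2 -103.2
```

```text
[ 0.08331903  0.0009914  -0.01523526]
[ 0.08304366  0.00097989 -0.01723537]
clock: 3.82
tool_pos: [0.5752, -0.2673, 0.2001]
orientation: [180.0, 0.0, -91.6]
force: [-0.6, 0.1, -3.5]
opening: 0.0273
row [-0.37, -0.0283, -0.001, 0.0024, 0.0009, 0.2019] yaw now [ 1.7987e+02  7.0000e-02 -9.1630e+01] pos [ 0.5746 -0.2671  0.1986] F [-0.4  0.2 -3.3] op 0.0273 t 3.88
```

View pics/w4.png

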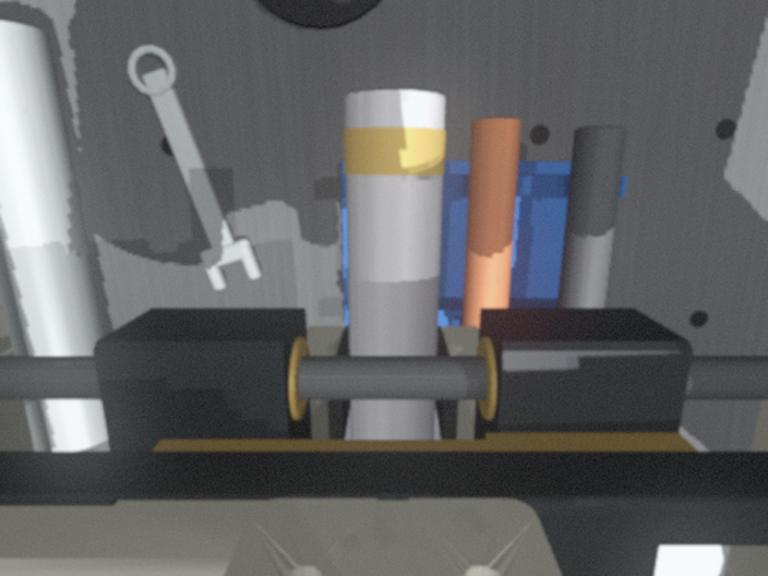

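```bash
python3 -m handwheel '[[-0.05,-0.004,-0.001,0,0,0.03],[-0.105,-0.008,-0.001,0,0,0.06],[-0.16,-0.012,-0.001,0,0,0.09],[-0.215,-0.016,-0.001,0,0,0.12],[-0.27,-0.02,-0.001,0,0,0.15],[-0.325,-0.025,-0.001,0,0,0.18],[-0.37,-0.028,-0.001,0,0,0.202],[-0.37,-0.028,-0.001,0,0,0.202]]'; python3 -m handwheel '[[0,0,0,0,0,0],[0,0,0,0,0,0]]'; python3 look.py w5 .6135 .102 .2 -103.2
python3 - <<'E'
from plant import ctrl
import cv2,pickle
from h import *
for n in("top","scene"):
    s=ctrl.snapshot(n);pickle.dump((cam(s),s["img"]),open(n+"5.pkl","wb")); im=s["img"]
    im=im[60:220,50:270] if n=="top" else im[150:320,180:380]
    cv2.imwrite(f"pics/{n}5.png",cv2.resize(im,None,fx=3.5,fy=3.5,interpolation=cv2.INTER_CUBIC))
E
```

```text
clock: 4.88
tool_pos: [0.613, 0.1042, 0.1979]
orientation: [179.8, -0.1, -103.0]
force: [-0.3, -0.4, -2.0]
opening: 0.0273
clock: 5.12
tool_pos: [0.6136, 0.1005, 0.2]
orientation: [179.9, -0.1, -103.2]
force: [-0.6, 0.1, -1.7]
opening: 0.0272
row [-0.0015, 0.0007, 0.0004, 0.001, -0.0007, -0.0009] yaw now [ 1.7994e+02 -4.0000e-02 -1.0325e+02] pos [0.6138 0.1004 0.2004] F [-0.8 -0.5 -0.9] op 0.0276 t 5.17
```

View pics/w5.png

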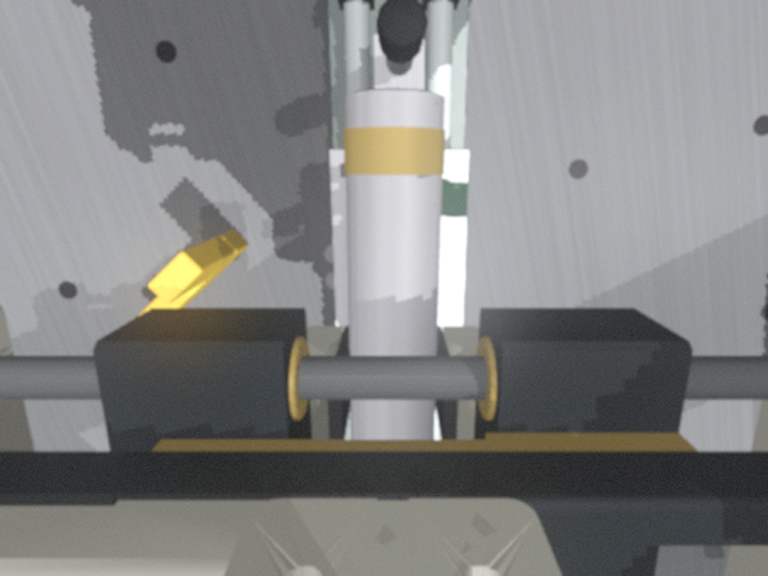

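View pics/scene5.png

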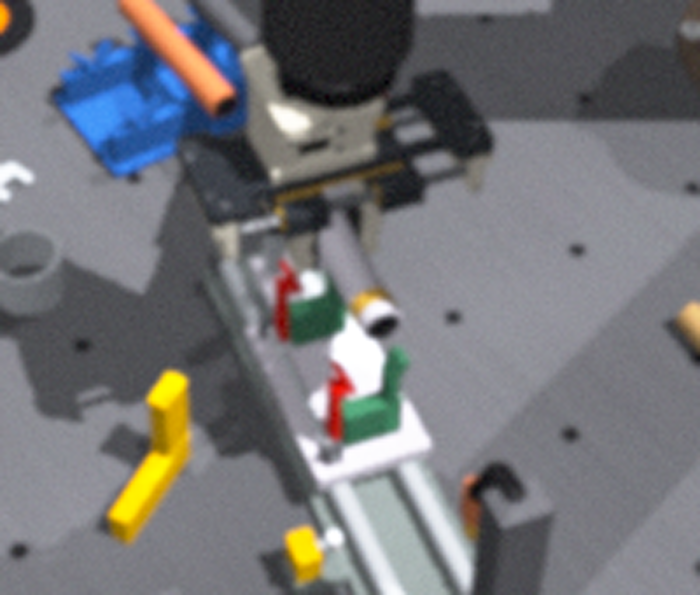

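View pics/top5.png

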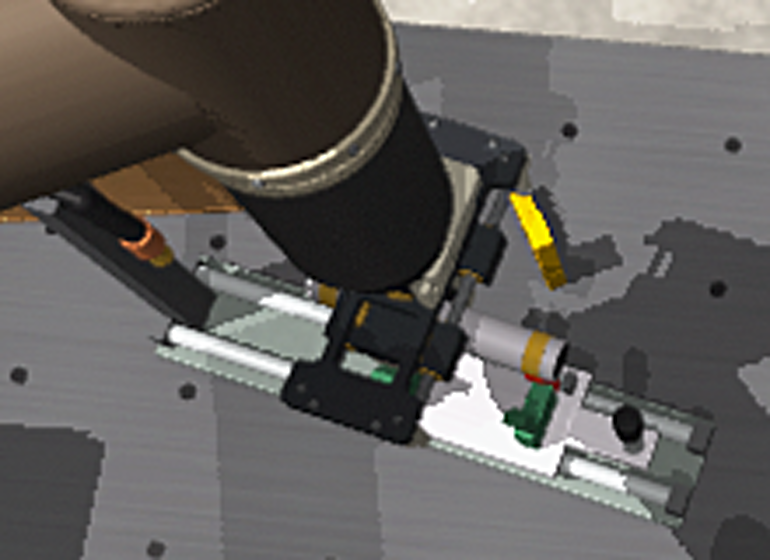

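Run:
```python
from h import *
import pickle
c,im=pickle.load(open("w5.pkl","rb"))
cv2.imwrite("pics/w5c.png",cv2.resize(im[0:230,200:330],None,fx=4,fy=4,interpolation=cv2.INTER_CUBIC)[:600])
q=lambda u,v:((u+.5)/1.5-.5,(v+.5)/1.5-.5)
for a,z in(((403,24),.125),((330,150),.045),((469,150),.045),((332,320),.045),((466,320),.045)): print(a,bp(c,q(*a),z).round(4))
```

```text
(403, 24) [ 0.5806 -0.0178  0.125 ]
(330, 150) [0.6332 0.02   0.045 ]
(469, 150) [0.5503 0.0395 0.045 ]
(332, 320) [0.6606 0.1263 0.045 ]
(466, 320) [0.573 0.147 0.045]
```

View pics/w5c.png

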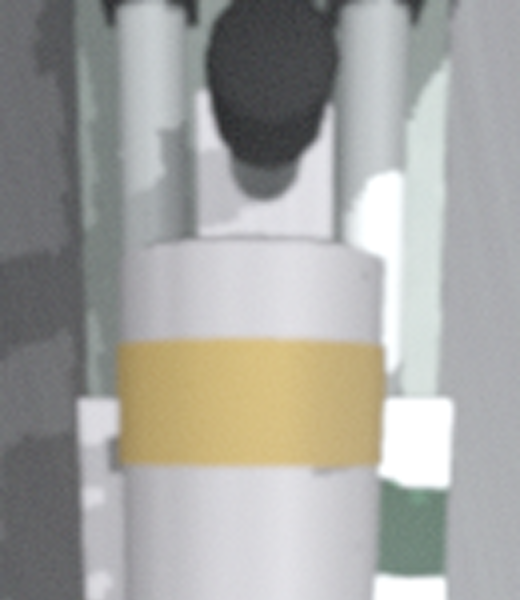

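```bash
python3 -m handwheel '[[-0.0005,0.0045,0.03,0,0,0],[-0.0005,0.0045,0.06,0,0,0],[-0.0005,0.0045,0.065,0,0,0],[-0.0005,0.0045,0.065,0,0,0],[-0.0005,0.0045,0.065,0,0,0]]'; python3 look.py w6 .6096 .1037 .0917 -103.2
python3 - <<'E'
from plant import ctrl
import cv2,pickle
from h import *
for n in("scene",):
    s=ctrl.snapshot(n);pickle.dump((cam(s),s["img"]),open(n+"6.pkl","wb")); im=s["img"]
    im=im[190:290,220:320]
    cv2.imwrite(f"pics/{n}6.png",cv2.resize(im,None,fx=6,fy=6,interpolation=cv2.INTER_CUBIC))
E
```

```text
clock: 5.9
tool_pos: [0.6108, 0.1032, 0.1375]
orientation: [-179.9, 0.1, -103.2]
force: [0.2, -0.9, -1.0]
opening: 0.0273
row [-0.0001, 0.0013, 0.0457, -0.0018, 0.0013, 0.0004] yaw now [-1.7990e+02  7.0000e-02 -1.0318e+02] pos [0.6107 0.1032 0.1374] F [-0.3  0.2 -1.3] op 0.027 t 5.95
```

View pics/w6.png

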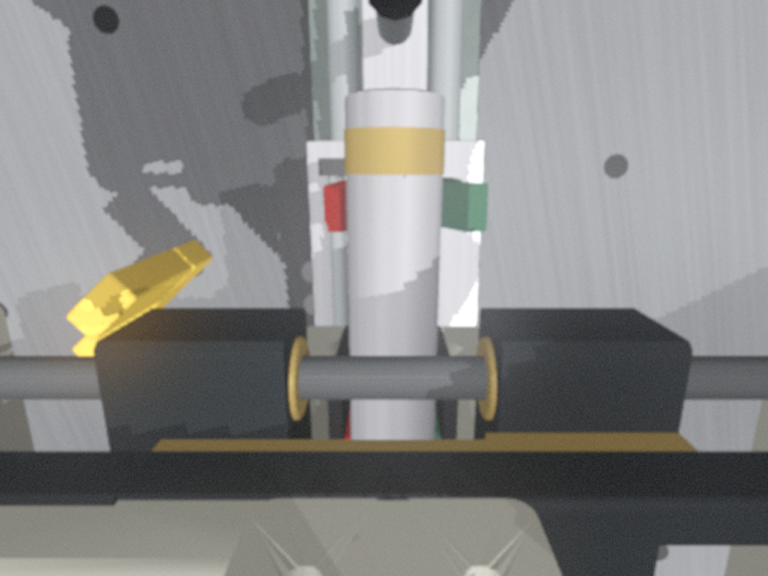

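View pics/scene6.png

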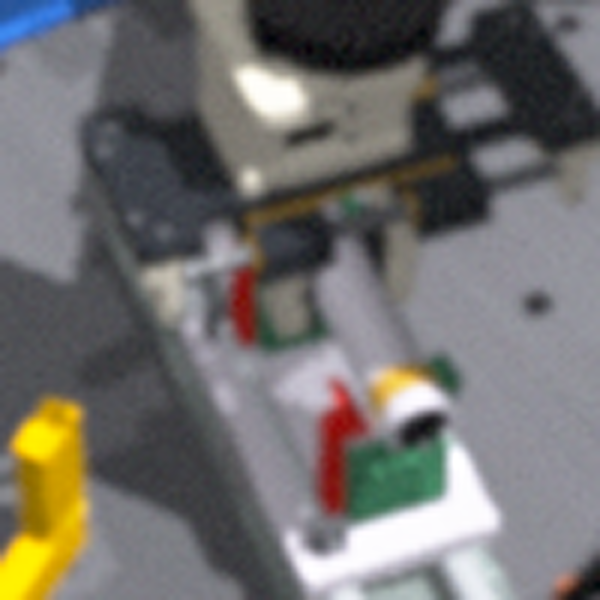

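Run:
```python
from h import *
import pickle
from plant import ctrl
c,im=pickle.load(open("w6.pkl","rb"));o=ctrl.get_obs()
R0=Ro.from_euler("xyz",o["orientation"],degrees=True)
g=cv2.cvtColor(im,cv2.COLOR_BGR2GRAY).astype(float)
cv2.imwrite("pics/w6c.png",cv2.resize(im[85:235,190:340],None,fx=4,fy=4,interpolation=cv2.INTER_CUBIC))
q=lambda u,v:((u+.5)/1.5-.5,(v+.5)/1.5-.5)
f=lambda a,z:R0.inv().apply(bp(c,q(*a),z)-o["tool_pos"]).round(4)
for a,z in(((307,150),.045),((486,150),.045),((310,320),.045),((479,320),.045),((345,130),.141),((444,130),.141),((348,300),.141),((440,300),.141),((395,91),.155)): print(a,f(a,z))
```

```text
(307, 150) [ 0.072  -0.0411  0.0923]
(486, 150) [0.072  0.0454 0.0921]
(310, 320) [-0.0146 -0.0435  0.0924]
(479, 320) [-0.0146  0.046   0.0922]
(345, 130) [ 0.075  -0.0132 -0.0038]
(444, 130) [ 0.075   0.0146 -0.0038]
(348, 300) [ 0.0252 -0.0135 -0.0037]
(440, 300) [ 0.0252  0.0148 -0.0038]
(395, 91) [ 0.0833  0.0008 -0.0178]
```

View pics/w6c.png

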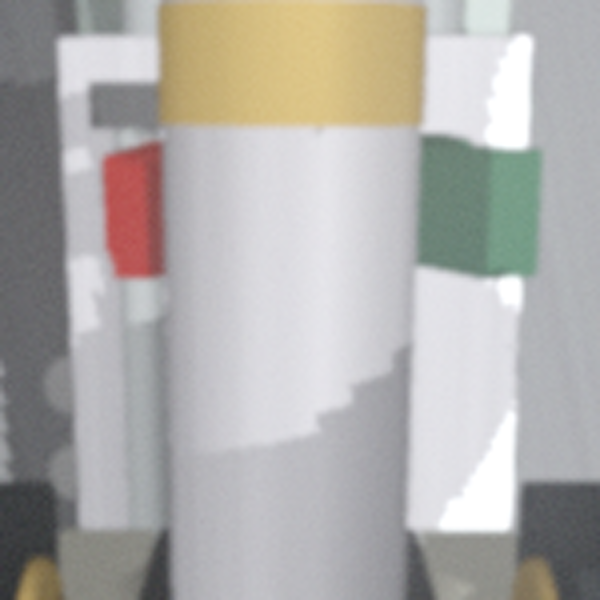

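```bash
python3 - <<'E'
from h import *
import pickle
from plant import ctrl
c,im=pickle.load(open("w6.pkl","rb"));o=ctrl.get_obs()
R0=Ro.from_euler("xyz",o["orientation"],degrees=True)
q=lambda u,v:(190+(u+.5)/4-.5,85+(v+.5)/4-.5)
for a,z in(((541,151),.122),((535,275),.122),((490,147),.122),((488,275),.122),((105,158),.13),((117,275),.13)): print(a,R0.inv().apply(bp(c,q(*a),z)-o["tool_pos"]).round(4))
E
python3 -m handwheel '[[0,0.0012,0.007,0,0,0],[0,0.0012,0.014,0,0,0],[0,0.0012,0.018,0,0,0],[0,0.0012,0.018,0,0,0]]'; python3 look.py w7 .6096 .1037 .0917 -103.2
```

```text
(541, 151) [0.0594 0.0314 0.0152]
(535, 275) [0.044  0.0315 0.0152]
(490, 147) [0.0598 0.0251 0.0152]
(488, 275) [0.044  0.0255 0.0152]
(105, 158) [ 0.0589 -0.0212  0.0073]
(117, 275) [ 0.0451 -0.0203  0.0073]
clock: 6.5
tool_pos: [0.6079, 0.1032, 0.1174]
orientation: [179.9, -0.1, -103.2]
force: [-2.7, 1.1, -1.5]
opening: 0.0273
row [-0.0009, -0.0015, 0.0258, 0.0015, -0.001, 0.0006] yaw now [ 1.7991e+02 -5.0000e-02 -1.0317e+02] pos [0.608  0.1032 0.1175] F [-3.4  0.9 -1.2] op 0.0274 t 6.55
```

Run:
```python
from h import *
import pickle
from plant import ctrl
c,im=pickle.load(open("w7.pkl","rb"))
cv2.imwrite("pics/w7c.png",cv2.resize(im[50:200,190:340],None,fx=4,fy=4,interpolation=cv2.INTER_CUBIC))
s=ctrl.snapshot("scene");pickle.dump((cam(s),s["img"]),open("scene7.pkl","wb")); im=s["img"]
cv2.imwrite("pics/scene7.png",cv2.resize(im[200:290,230:320],None,fx=6.6,fy=6.6,interpolation=cv2.INTER_CUBIC))
```

```text
(no output)
```

View pics/w7c.png

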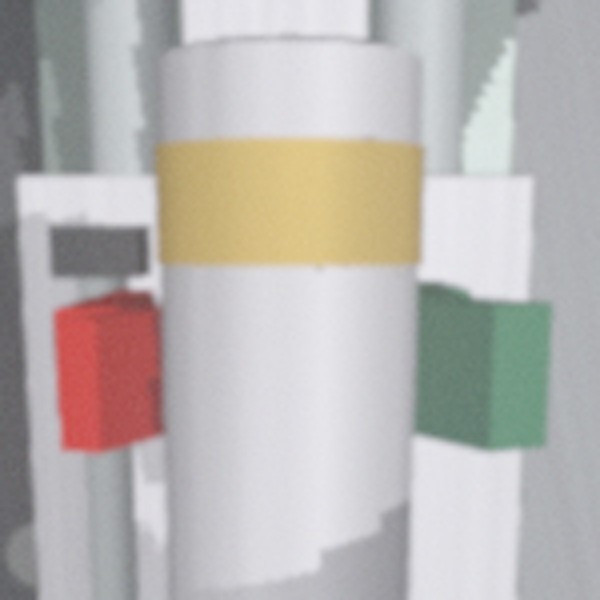

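View pics/scene7.png

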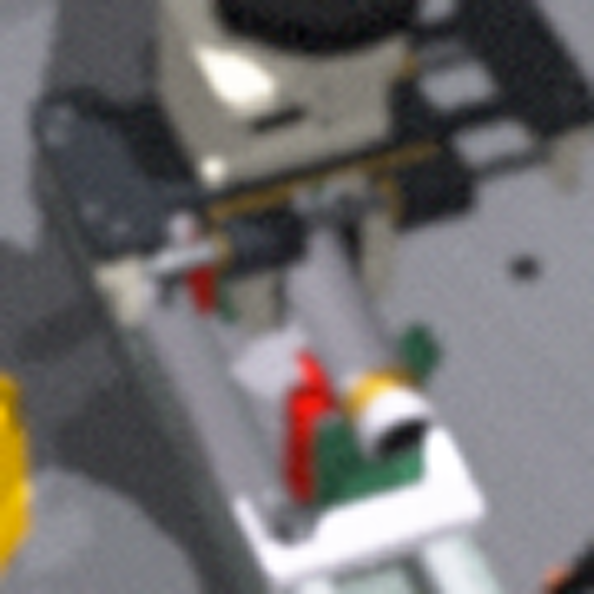

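Run:
```python
from h import *
import pickle
from plant import ctrl
c,im=pickle.load(open("w7.pkl","rb"));o=ctrl.get_obs(); print(o["tool_pos"],o["force"])
R0=Ro.from_euler("xyz",o["orientation"],degrees=True)
q=lambda u,v:(190+(u+.5)/4-.5,50+(v+.5)/4-.5)
for a,z in(((552,303),.122),((547,447),.122),((490,300),.122),((487,450),.122),((55,313),.13),((63,450),.13),((97,305),.13),((100,451),.13),((285,38),.135),((158,150),.121),((424,150),.121),((18,176),.045),((533,176),.045),((40,560),.045),((519,560),.045)): print(a,R0.inv().apply(bp(c,q(*a),z)-o["tool_pos"]).round(4))
# front end of tube & front fork in scene: project predicted
c,im=pickle.load(open("scene7.pkl","rb"))
qs=lambda p:((p-[229.5,199.5])*6.6-.5).round(1)
u=np.array([.2284,.9736,0])
for cl in((.6096,.1037),(.6088,.1007)):
    C=np.array([*cl,0]); xr=np.array([.9736,-.2284,0])
    for n,x,y,z in(("seat front outer jaw bottom",14,58,81),("prong outer top front",-31,58,122),("prong inner top",-24,58,122)): print(cl,n,qs(pj(c,C+xr*x/1e3+u*y/1e3+[0,0,z/1e3])))
```

```text
[0.60813143 0.10324116 0.11774241] [-3.69459997  0.48452171 -1.32151636]
(552, 303) [ 0.0591  0.0291 -0.0042]
(547, 447) [ 0.0434  0.0294 -0.0042]
(490, 300) [ 0.0594  0.0224 -0.0042]
(487, 450) [ 0.043   0.0228 -0.0042]
(55, 313) [ 0.0585 -0.023  -0.0122]
(63, 450) [ 0.0444 -0.0228 -0.0123]
(97, 305) [ 0.0593 -0.0187 -0.0122]
(100, 451) [ 0.0443 -0.019  -0.0122]
(285, 38) [ 0.0838  0.0004 -0.0172]
(158, 150) [ 0.0748 -0.013  -0.0032]
(424, 150) [ 0.0748  0.015  -0.0032]
(18, 176) [ 0.0756 -0.0436  0.0727]
(533, 176) [0.0756 0.0412 0.0728]
(40, 560) [ 0.0102 -0.0432  0.0727]
(519, 560) [0.0102 0.0419 0.0728]
(0.6096, 0.1037) seat front outer jaw bottom [332.3 452.9]
(0.6096, 0.1037) prong outer top front [449.5 347.7]
(0.6096, 0.1037) prong inner top [431.8 353. ]
(0.6088, 0.1007) seat front outer jaw bottom [329.3 446.5]
(0.6088, 0.1007) prong outer top front [446.2 341.4]
(0.6088, 0.1007) prong inner top [428.6 346.7]
```

```bash
python3 -m handwheel '[[0.0027,-0.001,0,0,0,0],[0.0027,-0.001,0.003,0,0,0],[0.0027,-0.001,0.006,0,0,0],[0.0027,-0.001,0.009,0,0,0],[0.0027,-0.001,0.012,0,0,0],[0.0027,-0.001,0.012,0,0,0]]'; python3 look.py w8 .6096 .1037 .0917 -103.2
```

```text
clock: 7.35
tool_pos: [0.6082, 0.1004, 0.1061]
orientation: [179.9, -0.0, -103.2]
force: [-7.1, 2.0, 0.6]
opening: 0.0271
row [-0.0035, -0.0006, 0.0144, 0.0014, -0.0005, 0.0007] yaw now [ 1.7992e+02 -3.0000e-02 -1.0316e+02] pos [0.6082 0.1004 0.1061] F [-6.2  1.5  1.2] op 0.0273 t 7.4
```

View pics/w8.png

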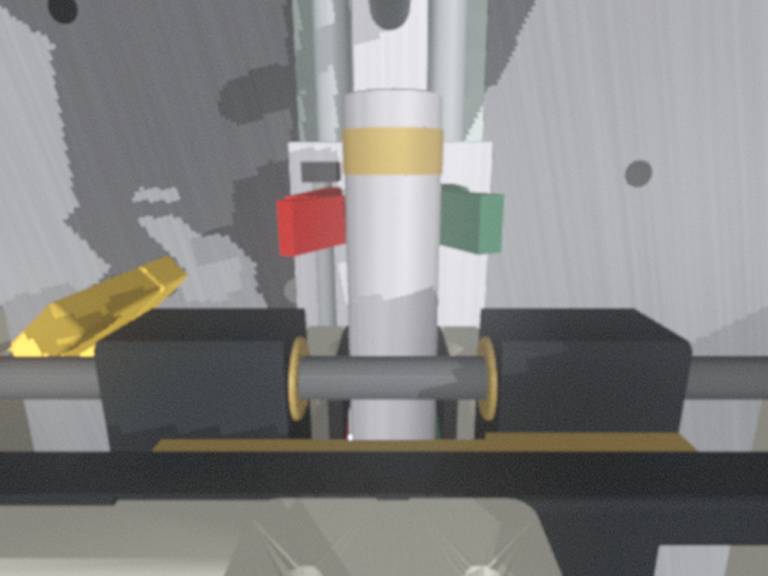

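```bash
python3 -m handwheel '[[0,0,0.004,0,0,0],[0,0,0.008,0,0,0],[0,0,0.011,0,0,0],[0,0,0.014,0,0,0],[0,0,0.014,0,0,0]]'; python3 look.py w9 .6096 .1037 .0917 -103.2
```

```text
clock: 8.02
tool_pos: [0.6089, 0.1003, 0.0918]
orientation: [180.0, -0.0, -103.2]
force: [-3.2, 0.0, -3.9]
opening: 0.0273
row [-0.0035, 0.0001, 0.0001, 0.0005, -0.0004, 0.0002] yaw now [ 1.7997e+02 -2.0000e-02 -1.0319e+02] pos [0.6089 0.1003 0.0918] F [-3.7  0.4 -3.4] op 0.0272 t 8.07
```

View pics/w9.png

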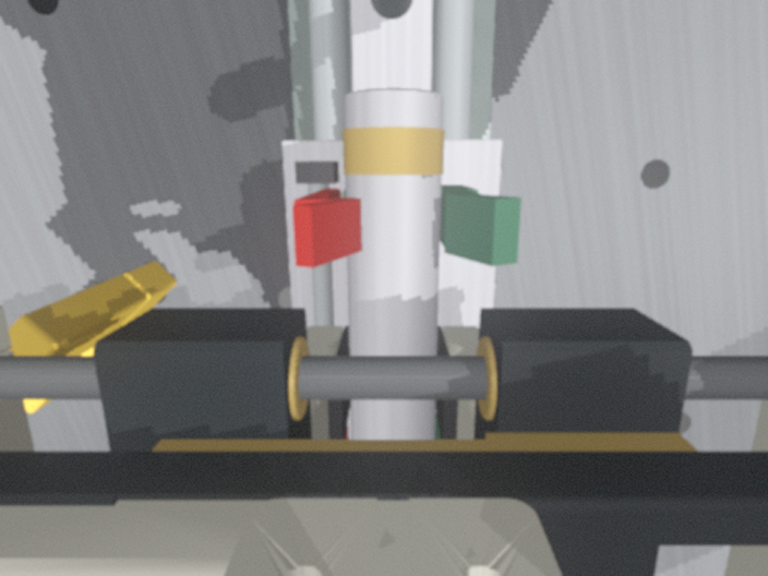

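```bash
python3 -m handwheel '[[0,0,0.001,0,0,0],[0,0,0.002,0,0,0],[0,0,0.002,0,0,0]]'; python3 look.py w10 .6096 .1037 .0917 -103.2
```

```text
clock: 8.45
tool_pos: [0.6092, 0.1005, 0.0915]
orientation: [-180.0, 0.0, -103.1]
force: [-8.9, 0.1, 7.5]
opening: 0.0274
row [-0.0032, 0.0004, -0.0002, -0.0008, 0.0002, 0.001] yaw now [-1.7995e+02  1.0000e-02 -1.0314e+02] pos [0.6092 0.1005 0.0915] F [-8.3 -0.9  8.2] op 0.0272 t 8.5
```

Run:
```python
from h import *
import pickle
from plant import ctrl
c,im=pickle.load(open("w10.pkl","rb"));o=ctrl.get_obs()
cv2.imwrite("pics/w10c.png",cv2.resize(im[50:200,190:350],None,fx=4,fy=4,interpolation=cv2.INTER_CUBIC))
s=ctrl.snapshot("scene");pickle.dump((cam(s),s["img"]),open("scene10.pkl","wb")); im=s["img"]
cv2.imwrite("pics/scene10.png",cv2.resize(im[200:290,230:320],None,fx=6.6,fy=6.6,interpolation=cv2.INTER_CUBIC))
```

```text
(no output)
```

View pics/w10c.png

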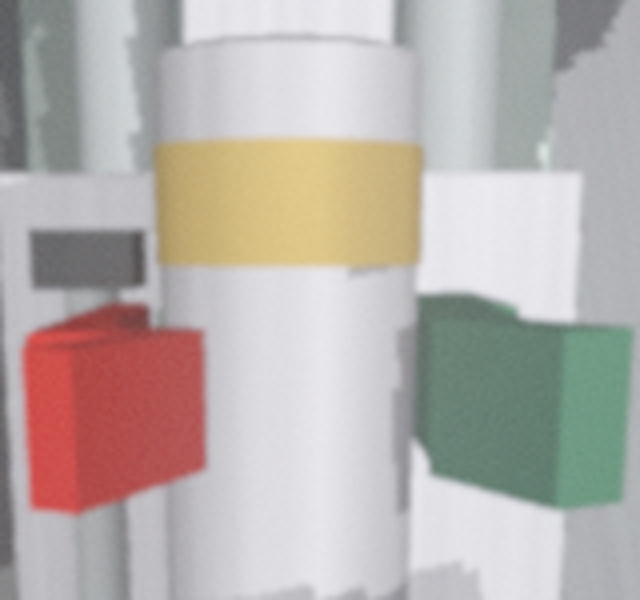

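View pics/scene10.png

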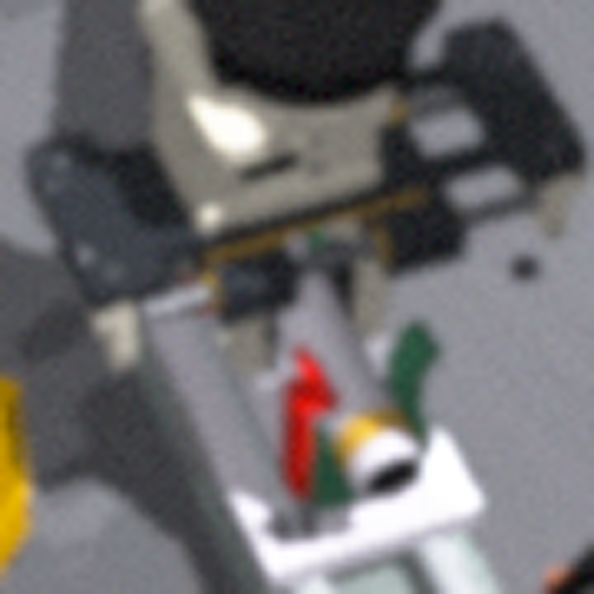

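Run:
```python
from h import *
import pickle
from plant import ctrl
c,im=pickle.load(open("w10.pkl","rb"));o=ctrl.get_obs(); print(o["tool_pos"],o["force"])
R0=Ro.from_euler("xyz",o["orientation"],degrees=True)
q=lambda u,v:(190+(u+.5)/4-.5,50+(v+.5)/4-.5)
for a,z in(((631,327),.122),((621,500),.122),((565,325),.122),((560,507),.122),((205,330),.109),((205,468),.109),((25,347),.130),((32,505),.130),((285,38),.109),((152,150),.095),((424,150),.095),((0,174),.045),((580,174),.045)): print(a,R0.inv().apply(bp(c,q(*a),z)-o["tool_pos"]).round(4))
c,im=pickle.load(open("scene10.pkl","rb"))
qs=lambda p:((p-[229.5,199.5])*6.6-.5).round(1)
q2=lambda u,v:(230+(u+.5)/6.6-.5,200+(v+.5)/6.6-.5)
# front tube end visible rim: centre of front face ellipse approx (393,470)
u=np.array([.2284,.9736,0])
print("front end",bp(c,q2(391,468),.095)@u, "nose front",bp(c,q2(331,402),.108)@u)
print("TCPu",o["tool_pos"]@u)
for y in(.077,.081,.085,.089): print(y, qs(pj(c,np.array([.6096,.1037,.095])+u*(y-.0026))))
```

```text
[0.60925303 0.10047409 0.09152864] [-8.74499411  0.3080394   7.94536168]
(631, 327) [ 0.0583  0.0305 -0.0305]
(621, 500) [ 0.0428  0.0307 -0.0305]
(565, 325) [ 0.0585  0.0247 -0.0305]
(560, 507) [ 0.0422  0.0252 -0.0305]
(205, 330) [ 0.0571 -0.0077 -0.0175]
(205, 468) [ 0.0433 -0.0079 -0.0175]
(25, 347) [ 0.0573 -0.021  -0.0385]
(32, 505) [ 0.0441 -0.0211 -0.0385]
(285, 38) [ 0.0838  0.0002 -0.0175]
(152, 150) [ 0.0748 -0.0139 -0.0035]
(424, 150) [ 0.0748  0.0148 -0.0035]
(0, 174) [ 0.0746 -0.0411  0.0465]
(580, 174) [0.0746 0.0428 0.0465]
front end 0.3219937307996031 nose front 0.2957956455007928
TCPu 0.23697496799205703
0.077 [386.2 451.7]
0.081 [390.6 460. ]
0.085 [395.  468.2]
0.089 [399.4 476.5]
```

```bash
python3 -m handwheel '[[0,0,0,0,0,0],[0,0,0,0,0,0],[0,0,0,0,0,0]]' 0.05;  python3 look.py w11 .6096 .1037 .0917 -103.2; python3 -m handwheel '[[0,0,-0.02,0,0,0],[0,0,-0.06,0,0,0],[0,0,-0.09,0,0,0],[0,0,-0.09,0,0,0],[0,0,-0.09,0,0,0]]';  python3 look.py w12 .581 -.018 .2 -103.2
python3 - <<'E'
from h import *
import pickle
from plant import ctrl
s=ctrl.snapshot("scene");pickle.dump((cam(s),s["img"]),open("scene12.pkl","wb")); im=s["img"]
cv2.imwrite("pics/scene12.png",cv2.resize(im[190:290,220:320],None,fx=6,fy=6,interpolation=cv2.INTER_CUBIC))
E
```

```text
clock: 8.93
tool_pos: [0.6099, 0.1007, 0.0904]
orientation: [-179.9, 0.0, -103.2]
force: [-0.0, 0.4, 0.0]
opening: 0.0414
row [-0.003, 0.0008, -0.0014, -0.0009, 0.0005, 0.0004] yaw now [-1.7995e+02  3.0000e-02 -1.0318e+02] pos [0.6097 0.1006 0.0903] F [0.4 0.7 0.8] op 0.0416 t 8.97
clock: 9.6
tool_pos: [0.6089, 0.1005, 0.1796]
orientation: [180.0, 0.0, -103.2]
force: [-0.8, -1.0, -0.2]
opening: 0.0414
row [0.1215, -0.0001, -0.0208, 0.0011, -0.0006, 0.0002] yaw now [ 1.7994e+02 -3.0000e-02 -1.0319e+02] pos [0.6086 0.1003 0.1791] F [-0.6 -1.  -1. ] op 0.0416 t 9.65
```

View pics/w12.png

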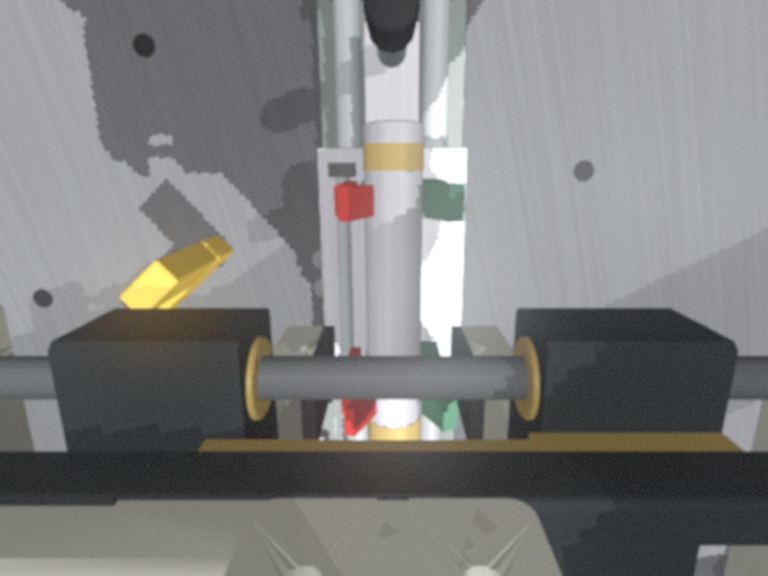

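View pics/scene12.png

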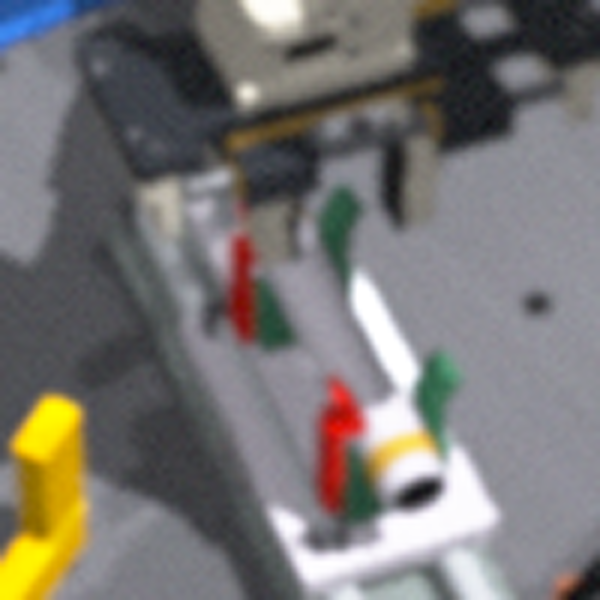

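Run:
```python
from h import *
import pickle
c,im=pickle.load(open("w12.pkl","rb"))
cv2.imwrite("pics/w12c.png",cv2.resize(im[0:150,190:340],None,fx=4,fy=4,interpolation=cv2.INTER_CUBIC))
```

```text
(no output)
```

View pics/w12c.png

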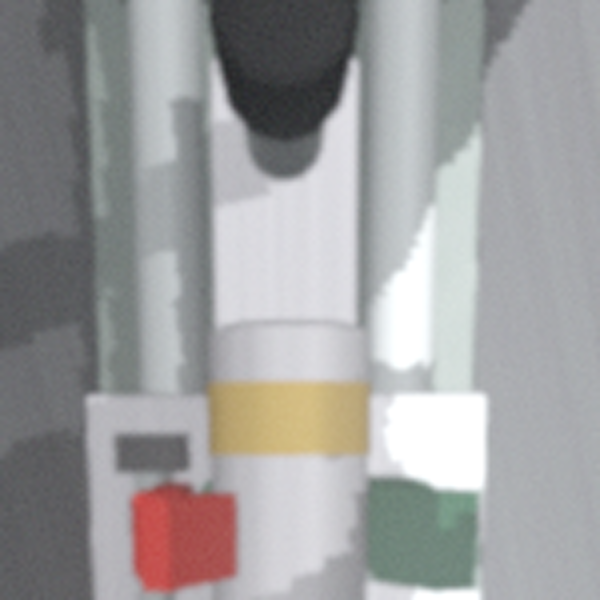

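Run:
```python
from h import *
import pickle
from plant import ctrl
c,im=pickle.load(open("w12.pkl","rb"))
q=lambda u,v:(190+(u+.5)/4-.5,(v+.5)/4-.5)
q1=lambda u,v:((u+.5)/1.5-.5,(v+.5)/1.5-.5)
U=np.array([.2284,.9736,0]);X=np.array([.9736,-.2284,0])
def f(n,p,z): b=bp(c,p,z); print(n,"u",round(b@U,4),"x",round(b@X,4))
f("end",q(288,320),.109)
for a in((237,492),(237,577)): f("nose",q(*a),.109)
for a in((134,493),(143,588)): f("jawtop",q(*a),.130)
for a in((212,400),(367,400)): f("tube edges",q(*a),.095)
f("deck back L",q(87,394),.045);f("deck back R",q(487,394),.045)
f("bandB in",q(288,457),.109)
f("bandF in",q1(394,425),.109)
f("front nose back",q1(354,349),.130);f("front jaw",q1(350,434),.130)
c,im=pickle.load(open("scene12.pkl","rb"))
q2=lambda u,v:(220+(u+.5)/6-.5,190+(v+.5)/6-.5)
f("scene end",q2(418,490),.095)
f("scene nose f",q2(361,424),.109)
print(ctrl.get_obs()["tool_pos"]@U)
```

```text
end u 0.1528 x 0.5693
nose u 0.18 x 0.5778
nose u 0.1942 x 0.5779
jawtop u 0.1792 x 0.5925
jawtop u 0.1935 x 0.5915
tube edges u 0.1649 x 0.5825
tube edges u 0.1649 x 0.5554
deck back L u 0.1623 x 0.6121
deck back R u 0.1623 x 0.5266
bandB in u 0.1743 x 0.5693
bandF in u 0.3002 x 0.5686
front nose back u 0.2499 x 0.5863
front jaw u 0.292 x 0.589
scene end u 0.3244 x 0.5711
scene nose f u 0.2959 x 0.5841
0.23660071067679314
```

Run:
```python
from h import *
from plant import ctrl
row(ctrl.get_obs(),[.5798,-.0212,.178],-103.2)
```

```text
row [0.1248, 0.0003, 0.0011, 0.0014, -0.001, 0.0002] yaw now [ 1.7992e+02 -6.0000e-02 -1.0319e+02] pos [0.6086 0.1002 0.1789] F [-0.6 -0.9  0.2] op 0.0417 t 9.7
```

```bash
python3 -m handwheel '[[0.04,0,0,0,0,0],[0.09,0,0,0,0,0],[0.125,0,0,0,0,0],[0.125,0,0,0,0,0],[0.125,0,0,0,0,0]]';  python3 look.py w13 .5798 -.0212 .108 -103.2;  python3 - <<'E'
from h import *
import pickle
from plant import ctrl
s=ctrl.snapshot("scene");pickle.dump((cam(s),s["img"]),open("scene13.pkl","wb")); im=s["img"]
cv2.imwrite("pics/scene13.png",cv2.resize(im[170:290,210:330],None,fx=5,fy=5,interpolation=cv2.INTER_CUBIC))
E
```

```text
clock: 10.32
tool_pos: [0.5805, -0.0212, 0.1795]
orientation: [180.0, -0.0, -103.2]
force: [0.7, 0.0, -0.6]
opening: 0.0418
row [0.0005, 0.0007, 0.0715, 0.0006, -0.0003, 0.0006] yaw now [ 1.7996e+02 -2.0000e-02 -1.0317e+02] pos [ 0.5807 -0.0208  0.1795] F [ 0.3 -0.3  0.3] op 0.0414 t 10.38
```

View pics/w13.png

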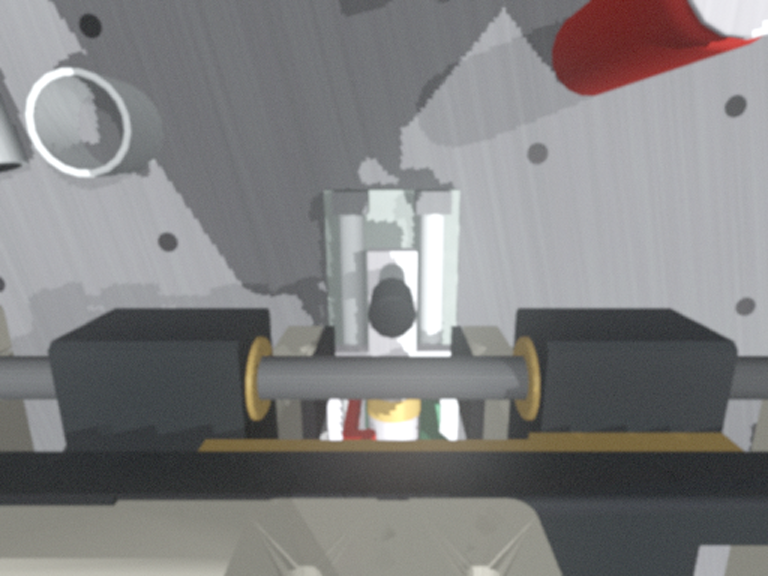

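View pics/scene13.png

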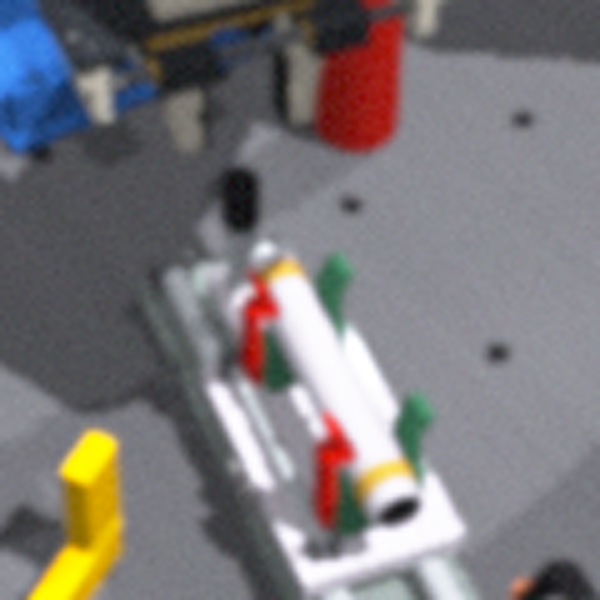

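Run:
```python
from h import *
import pickle
from plant import ctrl
c,im=pickle.load(open("w13.pkl","rb"));o=ctrl.get_obs()
R0=Ro.from_euler("xyz",o["orientation"],degrees=True)
q1=lambda u,v:((u+.5)/1.5-.5,(v+.5)/1.5-.5)
U=np.array([.2284,.9736,0]);X=np.array([.9736,-.2284,0])
def f(n,p,z): b=bp(c,p,z); print(n,"u",round(b@U,4),"x",round(b@X,4),"tool",R0.inv().apply(b-o["tool_pos"]).round(4))
f("knob",q1(391,311),.125)
for z in(.01,.02): f("base back L",q1(323,191),z);f("base back R",q1(461,191),z)
f("can",q1(735,5),.14)
```

```text
knob u 0.1091 x 0.5702 tool [ 0.0035 -0.0001  0.0546]
base back L u 0.0637 x 0.615 tool [ 0.0489 -0.0448  0.1696]
base back R u 0.0638 x 0.5244 tool [0.0488 0.0457 0.1697]
base back L u 0.0631 x 0.6135 tool [ 0.0495 -0.0434  0.1596]
base back R u 0.0632 x 0.5259 tool [0.0493 0.0443 0.1597]
can u -0.0073 x 0.4505 tool [0.1197 0.1197 0.0397]
```

```bash
python3 -m handwheel '[[0.001,0,0.03,0,0,0],[0.001,0,0.055,0,0,0],[0.001,0,0.0715,0,0,0],[0.001,0,0.0715,0,0,0]]'; python3 -m handwheel '[[0,0,0,0,0,0],[0,0,0,0,0,0],[0,0,0,0,0,0],[0,0,0,0,0,0]]' 1; python3 look.py w14 .5798 -.0212 .108 -103.2
```

```text
clock: 10.92
tool_pos: [0.5798, -0.0219, 0.1073]
orientation: [179.9, -0.1, -103.1]
force: [0.3, 0.9, 0.5]
opening: 0.0415
clock: 11.42
tool_pos: [0.5808, -0.0221, 0.1094]
orientation: [-179.9, 0.0, -103.2]
force: [-1.7, 1.0, 5.4]
opening: 0.0209
row [-0.0006, 0.0012, 0.0014, -0.0012, 0.0006, 0.0006] yaw now [-1.7993e+02  3.0000e-02 -1.0317e+02] pos [ 0.5808 -0.0221  0.1094] F [-1.8  2.8  6.2] op 0.0215 t 11.47
```

View pics/w14.png

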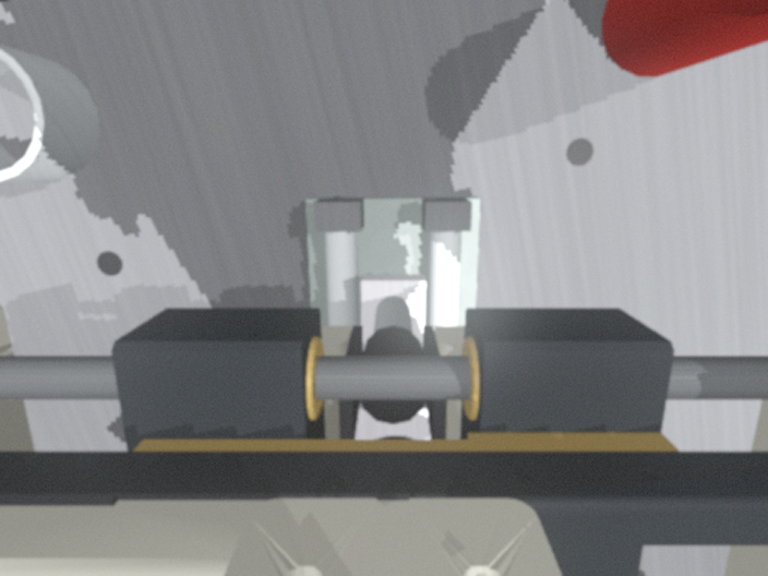

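```bash
python3 -m handwheel '[[-0.008,0,-0.001,0,0,0],[-0.022,0,-0.001,0,0,0],[-0.04,0,-0.001,0,0,0],[-0.06,0,-0.001,0,0,0],[-0.08,0,-0.001,0,0,0],[-0.095,0,-0.001,0,0,0],[-0.1,0,-0.001,0,0,0],[-0.1,0,-0.001,0,0,0]]'; python3 look.py w15 .5798 -.0212 .108 -103.2;  python3 - <<'E'
from h import *
import pickle
from plant import ctrl
s=ctrl.snapshot("scene");pickle.dump((cam(s),s["img"]),open("scene15.pkl","wb")); im=s["img"]
cv2.imwrite("pics/scene15.png",cv2.resize(im[200:350,230:380],None,fx=4,fy=4,interpolation=cv2.INTER_CUBIC))
E
```

```text
clock: 12.48
tool_pos: [0.6033, 0.0759, 0.1095]
orientation: [-180.0, 0.0, -103.1]
force: [2.3, 0.5, -1.3]
opening: 0.0215
row [0.0996, 0.0008, 0.0014, -0.0001, 0.0006, 0.0006] yaw now [-1.7999e+02  4.0000e-02 -1.0317e+02] pos [0.6032 0.0756 0.1095] F [ 2.5  0.7 -1.7] op 0.0214 t 12.53
```

View pics/scene15.png

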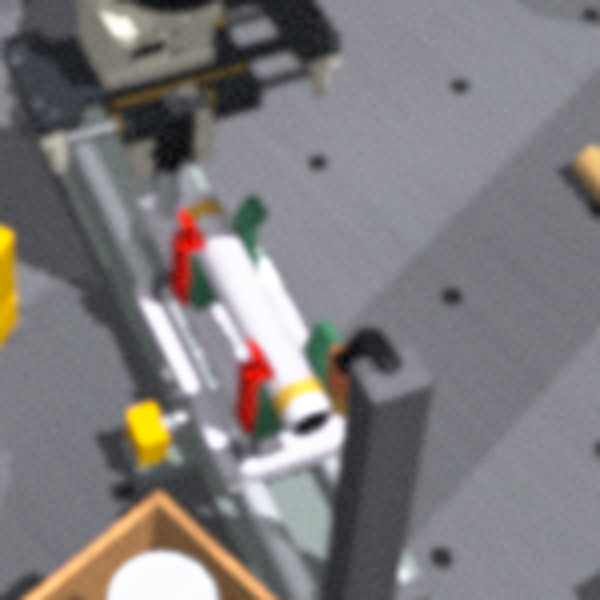

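```bash
F(){ python3 - <<'E'
from plant import ctrl
import numpy as np
o=ctrl.get_obs();U=np.array([.2284,.9736,0]);print("u",(o["tool_pos"]@U).round(4),"Fu",(o["force"]@U).round(2))
E
}
python3 -m handwheel '[[-0.006,0,0,0,0,0],[-0.01,0,0,0,0,0],[-0.01,0,0,0,0,0]]'>/dev/null; F
python3 -m handwheel '[[-0.002,0,0,0,0,0],[-0.002,0,0,0,0,0]]'>/dev/null; F
python3 -m handwheel '[[-0.002,0,0,0,0,0],[-0.002,0,0,0,0,0]]'>/dev/null; F
python3 -m handwheel '[[-0.002,0,0,0,0,0],[-0.002,0,0,0,0,0]]'>/dev/null; F
python3 -m handwheel '[[-0.002,0,0,0,0,0],[-0.002,0,0,0,0,0]]'>/dev/null; F
python3 -m handwheel '[[-0.002,0,0,0,0,0],[-0.002,0,0,0,0,0]]'>/dev/null; F
```

```text
u 0.2148 Fu -24.58
u 0.2153 Fu -29.27
u 0.222 Fu -3.99
u 0.2268 Fu -2.08
u 0.2296 Fu 0.82
u 0.2315 Fu 2.31
```

```bash
python3 look.py w16 .5798 -.0212 .108 -103.2;  python3 - <<'E'
from h import *
import pickle
from plant import ctrl
s=ctrl.snapshot("scene");pickle.dump((cam(s),s["img"]),open("scene16.pkl","wb")); im=s["img"]
cv2.imwrite("pics/scene16.png",cv2.resize(im[200:350,230:380],None,fx=4,fy=4,interpolation=cv2.INTER_CUBIC))
s=ctrl.snapshot("top");pickle.dump((cam(s),s["img"]),open("top16.pkl","wb")); im=s["img"]
cv2.imwrite("pics/top16.png",cv2.resize(im[90:210,50:250],None,fx=3.8,fy=3.8,interpolation=cv2.INTER_CUBIC))
E
```

```text
row [0.1197, 0.0007, 0.0014, -0.0, 0.0006, 0.0007] yaw now [-1.8000e+02  4.0000e-02 -1.0316e+02] pos [0.6078 0.0952 0.1095] F [ 0.6  2.  -0.7] op 0.0211 t 14.25
```

View pics/scene16.png

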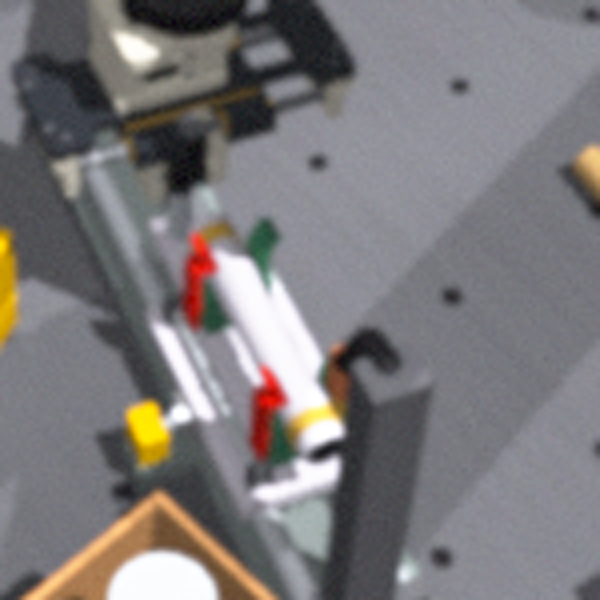

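View pics/top16.png

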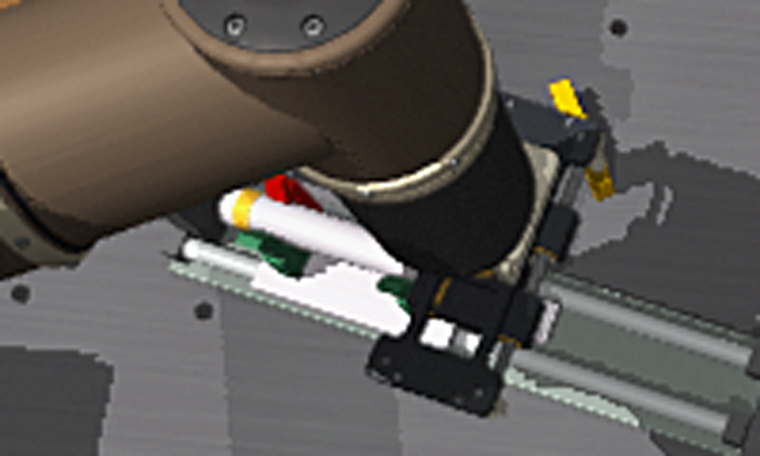

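View pics/w16.png

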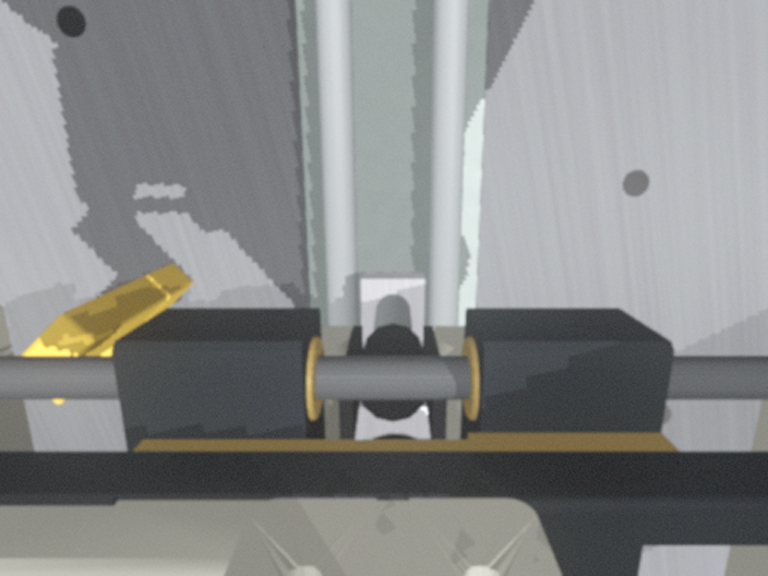

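```bash
F(){ python3 - <<'E'
from plant import ctrl
import numpy as np
o=ctrl.get_obs();U=np.array([.2284,.9736,0]);print("u",(o["tool_pos"]@U).round(4),"Fu",(o["force"]@U).round(2),o["force"].round(1))
E
}
python3 -m handwheel '[[0,0,0,0,0,0],[0,0,0,0,0,0]]'>/dev/null; F
python3 -m handwheel '[[-0.0015,0,0,0,0,0],[-0.0015,0,0,0,0,0]]'>/dev/null; F
```

```text
u 0.2315 Fu 5.26 [ 0.9  5.2 -2. ]
u 0.2321 Fu -0.49 [ 0.4 -0.6 -1.7]
```

```bash
F(){ python3 - <<'E'
from plant import ctrl
import numpy as np
o=ctrl.get_obs();U=np.array([.2284,.9736,0]);print("u",(o["tool_pos"]@U).round(4),"Fu",(o["force"]@U).round(2),o["force"].round(1))
E
}
python3 -m handwheel '[[-0.001,0,0,0,0,0],[-0.001,0,0,0,0,0]]'>/dev/null; F
python3 -m handwheel '[[-0.001,0,0,0,0,0],[-0.001,0,0,0,0,0]]'>/dev/null; F
```

```text
u 0.2326 Fu -4.77 [-0.2 -4.9 -0.9]
u 0.2328 Fu -7.32 [ 0.5 -7.6  0.6]
```

```bash
python3 -m handwheel '[[0.001,0,0,0,0,0],[0.0018,0,0,0,0,0],[0.0018,0,0,0,0,0]]'; python3 -m handwheel '[[0,0,0,0,0,0],[0,0,0,0,0,0],[0,0,0,0,0,0]]' 0.05; python3 -m handwheel '[[0,0,-0.02,0,0,0],[0,0,-0.06,0,0,0],[0,0,-0.1,0,0,0],[0,0,-0.1,0,0,0],[0,0,-0.1,0,0,0]]'; python3 look.py w17 .5798 -.0212 .108 -103.2
```

```text
clock: 15.72
tool_pos: [0.608, 0.0962, 0.1095]
orientation: [180.0, -0.0, -103.2]
force: [-0.3, -3.6, -0.3]
opening: 0.0213
clock: 16.1
tool_pos: [0.6084, 0.0967, 0.1097]
orientation: [-180.0, 0.0, -103.2]
force: [-0.3, 0.9, 0.0]
opening: 0.0407
clock: 16.73
tool_pos: [0.6079, 0.0964, 0.2094]
orientation: [180.0, 0.0, -103.2]
force: [-0.8, 0.5, -0.8]
opening: 0.0416
row [0.1207, 0.0002, 0.1008, 0.0011, -0.0004, 0.0003] yaw now [ 1.7994e+02 -2.0000e-02 -1.0318e+02] pos [0.6076 0.0963 0.2088] F [ 0.3 -0.4 -1.1] op 0.0417 t 16.77
```

View pics/w17.png

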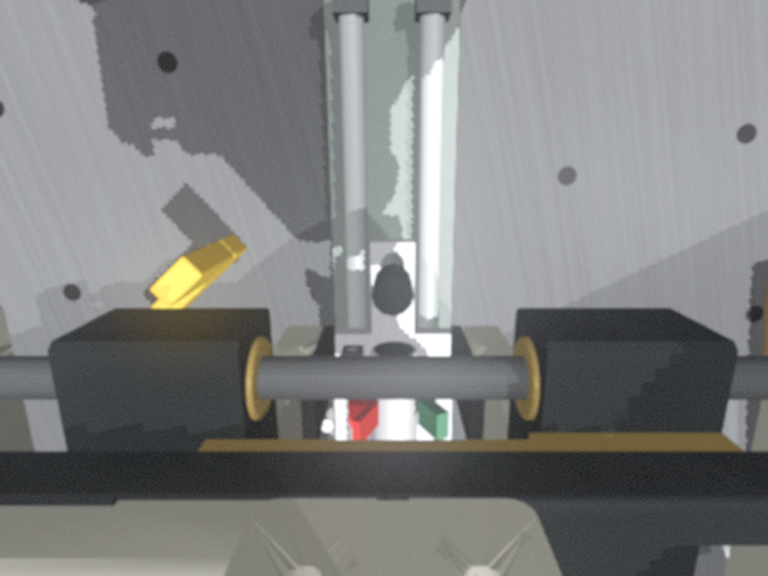

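```bash
python3 -m handwheel '[[0.04,0,-0.02,0,0,0],[0.09,0,-0.05,0,0,0],[0.14,0,-0.06,0,0,0],[0.19,0,-0.06,0,0,0],[0.24,0,-0.06,0,0,0],[0.28,0,-0.06,0,0,0],[0.28,0,-0.06,0,0,0]]'
python3 - <<'E'
from h import *
import pickle
from plant import ctrl
s=ctrl.snapshot("scene");pickle.dump((cam(s),s["img"]),open("scene18.pkl","wb")); im=s["img"]
cv2.imwrite("pics/scene18.png",cv2.resize(im[200:350,220:370],None,fx=4,fy=4,interpolation=cv2.INTER_CUBIC))
cv2.imwrite("pics/scene18f.png",im)
s=ctrl.snapshot("top");pickle.dump((cam(s),s["img"]),open("top18.pkl","wb")); im=s["img"]
cv2.imwrite("pics/top18.png",cv2.resize(im[90:230,50:270],None,fx=3.6,fy=3.6,interpolation=cv2.INTER_CUBIC))
E
```

```text
clock: 17.65
tool_pos: [0.543, -0.1785, 0.2682]
orientation: [179.9, -0.0, -103.4]
force: [0.7, 0.2, 0.0]
opening: 0.0417
```

View pics/scene18.png

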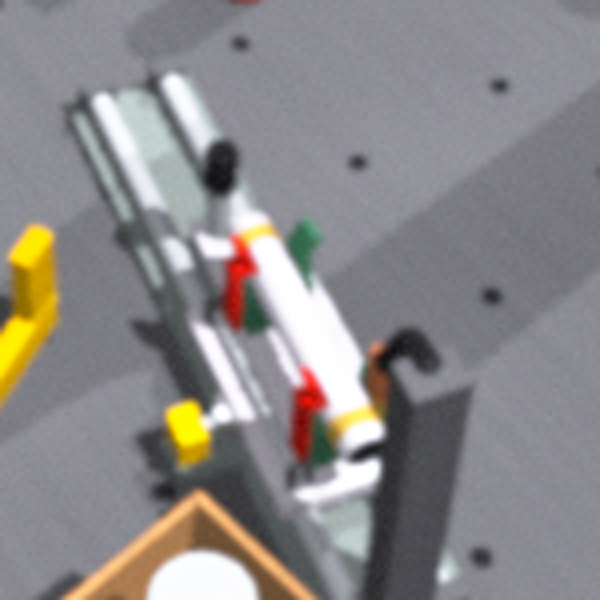

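View pics/top18.png

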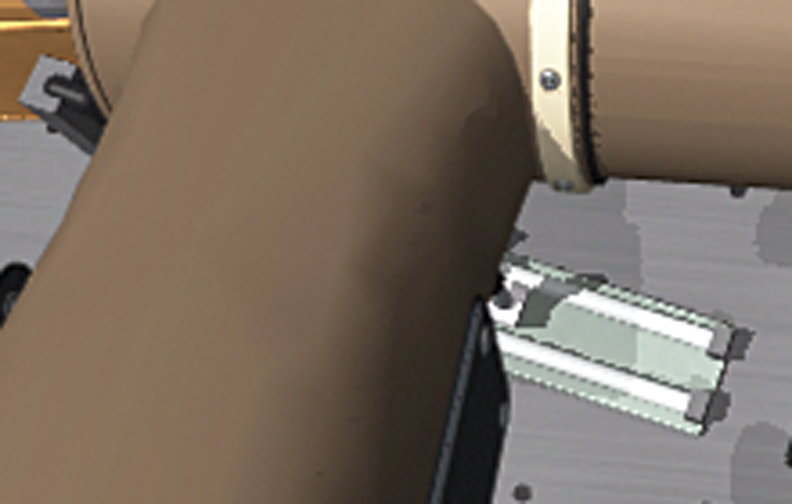

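View pics/scene18f.png

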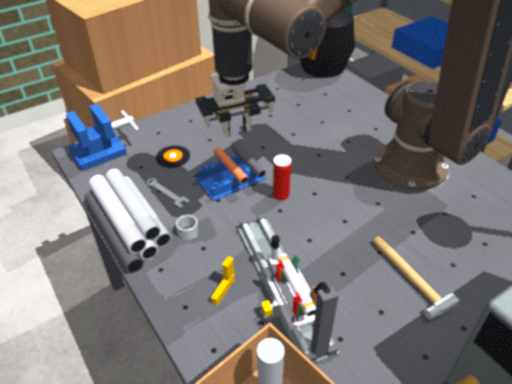

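Run:
```python
from h import *
import pickle
U=np.array([.2284,.9736,0])
c,_=pickle.load(open("scene18.pkl","rb"))
a=lambda u,v:(210+(u+.5)/5-.5,170+(v+.5)/5-.5)
b=lambda u,v:(220+(u+.5)/4-.5,200+(v+.5)/4-.5)
k0=bp(c,a(240,178),.125)@U;k1=bp(c,b(222,152),.125)@U
n0=bp(c,a(349,450),.109)@U;n1=bp(c,b(326,391),.109)@U
e0=bp(c,a(399,509),.095)@U;e1=bp(c,b(365,453),.095)@U
p0=bp(c,a(335,262),.122)@U;p1=bp(c,b(303,230),.122)@U
print(k0,k1,k1-k0,n1-n0,e1-e0,p1-p0, "overhang",e0-n0,e1-n1)
# wrist w17 knob vs w13
U3=U
for n,p in(("w13",(391,309)),("w17",(391,288))):
    cc,_=pickle.load(open(n+".pkl","rb")); print(n,bp(cc,((p[0]+.5)/1.5-.5,(p[1]+.5)/1.5-.5),.125)@U)
```

```text
0.11680423862074554 0.23818870046470997 0.12138446184396443 0.11669211322095674 0.12168985068672028 0.12174339046059901 overhang 0.03122706905558781 0.03622480652135135
w13 0.1081539219135899
w17 0.2275441342252996
```

```bash
python3 -m handwheel '[[0,0,0,0,0,0],[0,0,0,0,0,0]]'; python3 -c "
from plant import ctrl
print(ctrl.close_job())"
```

```text
clock: 18.0
tool_pos: [0.5445, -0.1755, 0.2693]
orientation: [180.0, -0.0, -103.1]
force: [-0.5, -0.9, -0.2]
opening: 0.0417
the job is handed in; nothing more can be done
None
```

The job is done and handed in at about 18 s: the bright tube is home in the fork clip, and the carriage sits in the weld detent under the torch. The gripper is open and clear of everything.

**Pressing the tube home:** I took the tube from the rack by its middle and pressed it down with the carriage still at the loading end. At the bottom the height stopped changing and the upward force rose to about 8 N. Pictures then showed both red noses closed over the tube. It overhangs the rear fork by about 27 mm, which is the value for a centred tube.

**Sliding the carriage:** I moved it by the knob. In the detent it pulled one way with +5 N and the other way with −7 N, so the roller has it. The knob, tube end and prong all moved about 121.5 mm. With an estimated start of 8 mm, that puts the carriage at about 0.1295 against the 0.130 detent.

**Checks that disagreed:**
- **Entering the detent:** the resistance reached about 29 N, well above the 7 N given, and the knob slipped about 1 mm in the fingers. I did not find out why.
- **Front jaw:** one reading of its nose in the last picture gave a 117 mm move, and so a 36 mm front overhang, up from 31 mm on the same measure before the slide. I put it down to a poor pixel pick, because the other three points agreed.

In the last pictures the other two tubes and the bystanders looked unmoved. I checked that by eye and did not measure it.

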